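Hang up the calibration plate with an S-hook

TASK

Take the S-hook off the rail by its grip block, pass its lower end through the small hole in the swivelling hang tab of the calibration plate that stands in the slotted block, lift the plate out on the hook, and set the hook back down on the rail's bar before letting go, so that the plate hangs freely from it. The plate is delicate: let the hook bear on it only gently (well under 10 N), do not touch it with the gripper, and leave everything else on the bench undisturbed.

Things in the scene. Friction and masses are not known exactly. Their poses are not given: they have to be found in the camera images.
- rail: Rail on a flat fixed base (100 x 300 x 10 mm): a round steel bar, diameter 12 mm, along its y axis, bar axis 245 mm above this origin (under the middle of the base, on the table). Free bar from y = -0.12 to +0.12 m, between upright posts at y = +-0.135. Its x axis points roughly away from the robot.
- hook: Loose S-hook, 5 mm round steel wire, flat in its x-z plane, about 50 g; hangs upright on the rail at the start. Origin: the bar's centre when the hook sits on the bar; z up. Its top bend is an inverted V open downwards: apex at z = +11 mm, legs at x = +-14; the free leg (-x side) ends at z = -15; the +x leg goes on as the shank, slanting down to x = -12, z = -57 mm (wire centre lines).
- hook_cradle (a point): Point on the hook's lower bend (wire centre line), at (0, 0, -72) mm in the hook's frame, where the hole's upper edge comes to bear. The wire here is level from x = -4 to x = +5 mm; from x = +5 it rises straight at 30 degrees to the tip; behind, it rises from (-4,-72) to (-12,-64) mm (x,z) and into the shank.
- hook_tip (a point): Centre of the round end (radius 2.5 mm) of the hook's lower tip, at (21, 0, -62.8) mm in the hook's frame. The last 18 mm of wire are straight and point to +x and 30 degrees upwards.
- hook_grip (a point): Centre of the hook's plastic grip block, 29 mm above the hook's origin, on top of the top bend: 24 (x) x 10 (y) x 34 (z) mm in the hook's frame. Take it from above across its 10 mm (y).
- holder: White plastic slotted block fixed on the table, 50 (x) x 110 (y) x 37 (z) mm, origin under its centre. The slot along y is 4.5 mm wide, 94 mm long, 25 mm deep (floor 12 mm above the table) and holds the plate loosely upright.
- plate: Loose aluminium plate, 3 (x) x 90 (y) x 60 (z) mm, a small glass disc in it, with a hang tab on top; stands upright in the holder's slot with 1.5 mm of play, so it leans a little; 0.15 to 0.25 kg with its tab. Origin: middle of its lower edge; x = its normal, pointing away from the robot; z up.
- rivet (a point): Rivet on the plate's midline, 50 mm above its lower edge. The tab (4 mm thick, 30 wide, in the plate's plane, straight-sided, reaching 48 mm beyond the rivet) swivels very stiffly (0.5 N m) on it and stands at any angle up to 0.6 rad either way. Its 11 mm through hole (axis along the plate's normal) is on its midline, 36 mm from the rivet: up to 20 mm to either side. The angle is not measured.
- dish: Bystander: clear shallow dish, radius 30, height 14 mm, standing on the rail's base; origin under its centre. Leave alone.
- pot: Bystander: white sample pot, radius 27, height 45 mm; origin under its centre. Leave alone.
- jar: Bystander: closed amber jar, radius 25, height 70 mm; origin under its centre. Leave alone.
- slidebox: Bystander: closed slide box 85 x 100 x 32 mm; origin under its centre. Leave alone.
- brush: Bystander: small brush lying on the table. Leave alone.
- mug: Bystander: white ceramic beaker, radius 36, height 85 mm; origin under its centre. Leave alone.

How it is judged:
By the outcome, as a careful person would: the job done as asked, in the order asked, and still so for the second after the job is handed in, with the robot touching nothing.
It also fails if it takes over 72 s, if anything falls off the work surface, if the arm or the gripper's body presses on something with over 40 N, if the wrist force passes 120 N, or if a joint passes its speed limit or range.

ROBOT

A 6-joint arm with a two-finger parallel gripper is mounted at the origin on the work surface. World frame = base frame: x ahead of the robot, y to its left, z up, the work surface at z = 0. Lengths are in m, angles in rad, forces in N, time in s.
With the tool pointing down it reaches from about 0.375 to 0.925 m from the base axis. Payload 5.7 kg.
Tool frame: the origin (TCP) lies at the very end of the fingers, on their centre line; the grasp point (between the pads) lies 19 mm behind it; z points along the fingers, y is the direction in which the jaws open and shut (so a half turn about z gives the same grasp; the last joint's range is limited). The gripper opens to 85 mm and grips with 20 to 120 N. Pads are 22 mm wide; open, the fingers measure 114 mm over their backs; the gripper's body (76 mm by 85 mm) begins 54 mm behind the grasp point. The pads swing forward as they close: fully open they stand 13 mm farther back than shut.
Start: joints at [-1.42, 0.359, 1.51, -0, 1.272, -0.115], TCP at [0.158, -0.579, 0.231] pointing down, gripper open.
Joint ranges: [-2.97, 2.97], [-1.01, 2.36], [0.21, 2.38], [-0.96, 4.11], [0.2, 2.71], [-2.98, 2.98]. Speed limits (rad/s): [2.39, 2.39, 3.14, 3.14, 3.14, 3.14].

INTERFACE

Orientations are given as a unit quaternion [w, x, y, z].
In Python, from rig import * gives the robot as it stands. The module is installed in compiled form; this text tells all that it offers. Calls block until the motion is done:
- move_pose(position, orientation): joint-space move of the TCP to a pose.
- move_l(position, velocity=0.15, orientation=None): straight line of the TCP; orientation=None keeps the orientation; velocity is the mean speed in m/s.
- move_joints(angles): joint-space move.
- grip(opening, newtons=None): finger opening in m; newtons is the grip in N (None keeps the last); returns when the fingers have stopped.
- dwell(seconds).
- inverse_kinematics(position, orientation): joint angles nearest the present ones, or None.
- read_state(): the state.
- grab_frame(name): name is "side" or "top"; returns the picture (384x512x3 uint8, blue, green, red); there is no depth.
- camera_params(name): a dict with "vfov" (degrees; the focal length in pixels is half the picture's height over the tangent of half this angle, whatever the lens; pixels are square), "cx", "cy" (the principal point, pixels), "R" (3x3) and "t" (3): a world point X has camera coordinates R X + t. Camera axes: x right, y down, z forward; pixel columns grow to the right and rows downward; lengths in m; the calibration is good to about 2 mm. A picture is of the moment at which its call begins. camera_params takes no time and is no camera call.
A pose or a line that the arm cannot do raises Unreachable and nothing moves.
- close_job(): hands the job in, once; it reports no verdict.
Trained networks look in the newest picture that a camera, given by its name, has taken for a name from the list of things; names that differ only in an ending like _2 or _b are one class to them, and where a whole thing is asked for, a point or a joint stands for the part that bears it (a point fixed in the world has none). Each returns a list of dicts, best first, with "conf" (0 to 1); they miss things now and then, are a little off and sometimes report something else, mostly with a low value. They report only what shows in the picture. A call takes as long as a camera call.
- regions_of(query, camera): "pixels" (384x512 bool, what is visible of it) and "at" ([column, row] in pixels, amid what is visible of it).
- place_of(query, camera): "at" ([column, row] in pixels: a listed point, or the origin of a listed thing).
The state is a dict: "time_s": time; "joints": joint angles; "joint_vel": joint speeds; "joint_torque": joint torques, N m; "tool_pos": TCP position; "orientation": TCP orientation; "wrist_force": force on the tool from outside, world axes, zero at the start; "moment": the same for the moment, N m; "finger_gap": finger opening in m.
Only numpy, scipy, OpenCV 4.12 (cv2) and the standard library are available. Lean on these libraries where they do the work, as an engineer would, in place of code of your own. Each camera call takes 0.05 s, during which the arm holds its last target. There are 200 camera calls.

## Working session

There is one attempt and no reset: what is moved stays moved. The work goes in short steps, each a Python script; the robot and the scene stay as the last script left them, time stands still between calls to the robot, and variables do not carry over. Pictures are saved under pics/ and viewed, about 8 in all and at most 12, crops included, and the job is handed in when it is done.

```bash
mkdir -p pics; cat > h.py <<'E'
from rig import *
import numpy as np, cv2
from scipy.optimize import least_squares
def K(n):
    p=camera_params(n); f=192/np.tan(np.radians(p["vfov"])/2); return f,p["cx"],p["cy"],np.array(p["R"]),np.array(p["t"])
def proj(n,X):
    f,cx,cy,R,t=K(n); c=np.atleast_2d(X)@R.T+t; return np.c_[cx+f*c[:,0]/c[:,2],cy+f*c[:,1]/c[:,2]]
def ray(n,px):
    f,cx,cy,R,t=K(n); d=R.T@np.array([(px[0]-cx)/f,(px[1]-cy)/f,1]); return -R.T@t,d/np.linalg.norm(d)
def onplane(n,px,z):
    o,d=ray(n,px); return o+d*(z-o[2])/d[2]
def tri(a,b):
    (o1,d1),(o2,d2)=ray("side",a),ray("top",b)
    s=np.linalg.lstsq(np.c_[d1,-d2],o2-o1,rcond=None)[0]; p,q=o1+s[0]*d1,o2+s[1]*d2
    return (p+q)/2,np.linalg.norm(p-q)
E
python3 - <<'E'
from h import *
np.set_printoptions(precision=4,suppress=True)
for n in("side","top"):
    cv2.imwrite(f"pics/{n}0.png",grab_frame(n)); p=camera_params(n); f,cx,cy,R,t=K(n); print(n,f,cx,cy,-R.T@t,R[2])
r={}
for q in ["rail","hook","hook_grip","hook_cradle","hook_tip","holder","plate","rivet","dish","pot","jar","slidebox","brush","mug"]:
    o=[]
    for n in("side","top"):
        l=place_of(q,n); o.append(l[0]["at"] if l else None); print(q,n,[(np.round(x["at"],1),round(x["conf"],2)) for x in l[:2]])
    if o[0] is not None and o[1] is not None: print("   ",*tri(*o))
print(read_state()["time_s"],read_state()["orientation"])
E
```

```text
side 421.66945496083406 260.70556447226664 190.2164879889199 [-0.0111  0.6439  1.0438] [ 0.423  -0.5705 -0.704 ]
top 375.95459110874515 254.02054836095684 190.71518627459255 [ 0.2729 -0.0873  1.5048] [ 0.1737  0.0062 -0.9848]
rail side [(array([284.7, 205.3]), 0.87)]
rail top [(array([285.6, 190.6]), 0.89), (array([184.3, 204.7]), 0.43)]
    [ 0.5316 -0.2123 -0.0287] 0.020380495871156163
hook side [(array([283.3, 145.3]), 0.46)]
hook top [(array([284.9, 183.4]), 0.43)]
    [ 0.517  -0.1832  0.2602] 0.0038492345170626245
hook_grip side [(array([283.9, 204.2]), 0.5)]
hook_grip top [(array([287.2, 182. ]), 0.5)]
    [ 0.5589 -0.2263 -0.0466] 0.04650656057179317
hook_cradle side [(array([285.6, 167.8]), 0.53)]
hook_cradle top [(array([286.8, 187.1]), 0.57), (array([220.6, 150.1]), 0.37)]
    [ 0.519  -0.1991  0.16  ] 0.004060034644714888
hook_tip side [(array([280.3, 164.6]), 0.56)]
hook_tip top [(array([287.4, 178.3]), 0.62), (array([301.3, 244.8]), 0.28)]
    [ 0.5483 -0.2046  0.1555] 0.013140780323055531
holder side [(array([213.2, 288.4]), 0.63), (array([205.4, 277.9]), 0.42)]
holder
[... 562 characters left out ...]
, 148.1]), 0.72)]
    [ 0.925  -0.1609 -0.7673] 0.03819011831271571
jar side [(array([189. , 224.7]), 0.66)]
jar top [(array([217.5, 149. ]), 0.43)]
    [0.7122 0.0673 0.0014] 0.010451114202489422
slidebox side [(array([286.9, 144.6]), 0.57)]
slidebox top [(array([300. , 244.4]), 0.95), (array([340.9, 171.3]), 0.36)]
    [ 0.3858 -0.1657  0.3366] 0.18673564295999479
brush side [(array([240.6, 349.1]), 0.58)]
brush top [(array([160.6, 247.1]), 0.8), (array([287.2, 184.1]), 0.15)]
    [0.3154 0.2939 0.0072] 0.00778685157533084
mug side [(array([299.2, 155. ]), 0.71)]
mug top [(array([340.2, 171.6]), 0.85)]
    [ 0.6054 -0.4293  0.0142] 0.003256867721074641
1.5 [-0.0001  0.9912  0.1325 -0.    ]
```

```bash
python3 - <<'E'
import cv2,numpy as np
s=cv2.imread("pics/side0.png");t=cv2.imread("pics/top0.png")
a=cv2.resize(s[90:380,140:400],None,fx=2,fy=2,interpolation=cv2.INTER_CUBIC)
cv2.imwrite("pics/a.png",a)
a=cv2.resize(t[110:290,130:380],(800,576),interpolation=cv2.INTER_CUBIC)
cv2.imwrite("pics/b.png",a)
E
```

```text
(no output)
```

View pics/a.png

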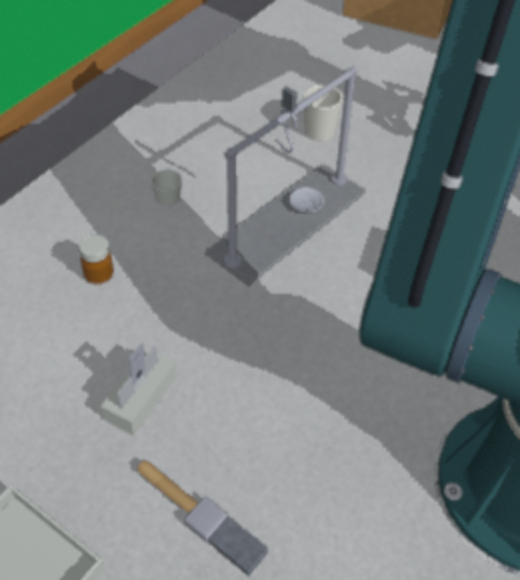

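View pics/b.png

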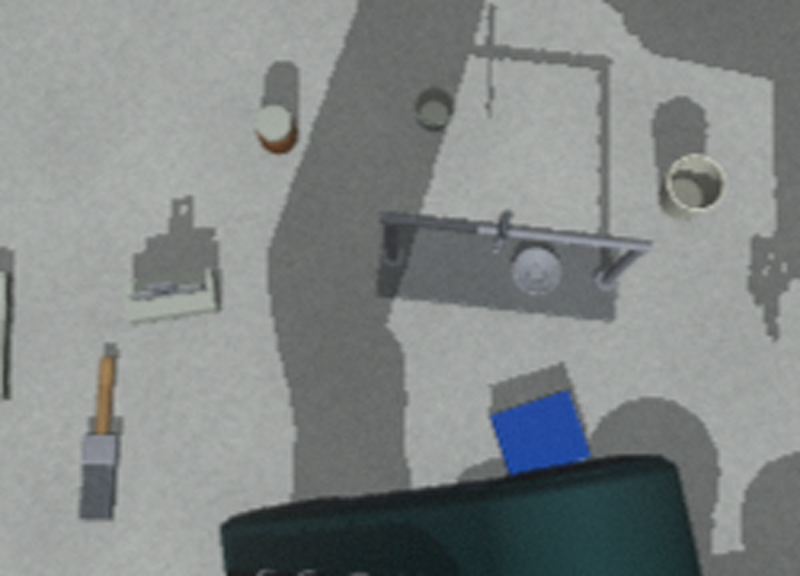

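```bash
python3 - <<'E'
from h import *
def avg(n,k=6): return np.mean([grab_frame(n).astype(float) for _ in range(k)],0)
s,t=avg("side"),avg("top"); np.save("s.npy",s); np.save("t.npy",t)
def crop(im,x,y,w,h,k): return cv2.resize(np.clip(im[y:y+h,x:x+w],0,255).astype(np.uint8),(w*k,h*k),interpolation=cv2.INTER_NEAREST)
A=crop(s,185,255,50,37,8);B=crop(t,165,165,50,37,8);C=crop(s,262,125,50,37,8);D=crop(t,262,165,50,37,8)
cv2.imwrite("pics/c.png",np.vstack([np.hstack([A,B]),np.hstack([C,D])]))
print(s[100,300],np.abs(s-cv2.imread("pics/side0.png")).mean())
for q in("plate","hook","holder","rail"):
  for n in("side","top"):
    for r in regions_of(q,n)[:2]:
        ys,xs=np.nonzero(r["pixels"]); print(q,n,round(r["conf"],2),len(xs),xs.min(),xs.max(),ys.min(),ys.max())
E
```

```text
[171. 170. 168.] 0.5118761415834778
plate side 0.61 305 198 218 262 293
hook side 0.42 280 199 218 263 292
hook top 0.69 170 210 223 143 157
hook top 0.56 13 286 288 178 183
holder side 0.92 691 190 227 265 307
holder top 0.6 329 169 197 194 210
holder top 0.45 148 260 272 136 150
rail top 0.21 137 292 304 187 200
```

View pics/c.png

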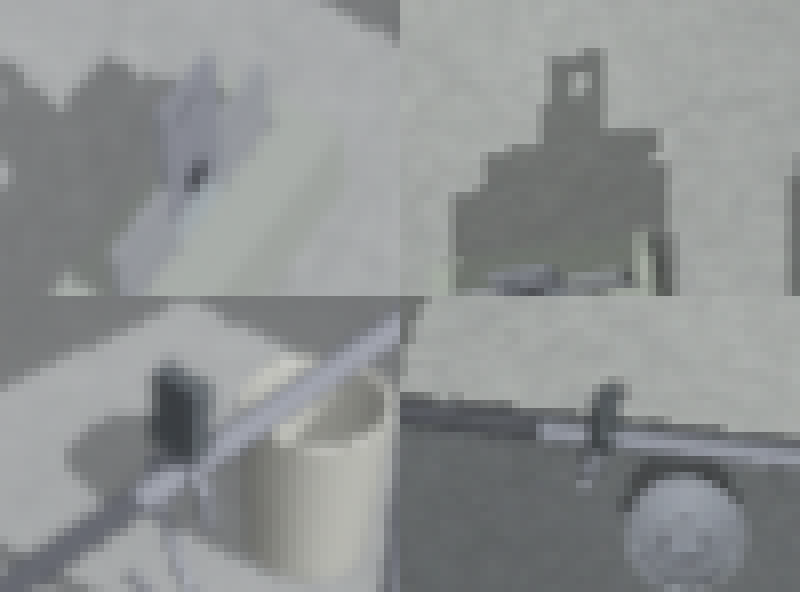

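```bash
cat > fit.py <<'E'
from h import *
from scipy.optimize import differential_evolution, minimize
IM={"side":np.load("s.npy"),"top":np.load("t.npy")}
BOX={"side":(189,262,226,308),"top":(160,166,206,216)}
S=6
def Rz(a): return np.array([[np.cos(a),-np.sin(a),0],[np.sin(a),np.cos(a),0],[0,0,1]])
def Ry(a): return np.array([[np.cos(a),0,np.sin(a)],[0,1,0],[-np.sin(a),0,np.cos(a)]])
# p: hx,hy,yaw,lean,px,py,theta,lx,ly,offu,offv
def model(p):
    hx,hy,yaw,lean,px,py,th,lx,ly=p[:9]
    H=lambda X: np.asarray(X)@Rz(yaw).T+[hx,hy,0]
    P=lambda X: H(np.asarray(X)@Ry(lean).T+[px,py,.012])
    def ext(yz,t): yz=np.asarray(yz); return [P(np.c_[np.full(len(yz),s*t/2),yz]) for s in(-1,1)]
    c,s=np.cos(th),np.sin(th)
    tb=lambda a,b: np.c_[c*a-s*b, .05+s*a+c*b]   # a across, b along tab
    plate=ext([[-.045,0],[.045,0],[.045,.06],[-.045,.06]],.003)
    tab=ext(tb(np.array([-.015,.015,.015,-.015]),np.array([-.008,-.008,.048,.048])),.004)
    g=np.linspace(0,2*np.pi,24,endpoint=False)
    hole=ext(tb(.0055*np.cos(g),.036+.0055*np.sin(g)),.004)
    box=[H([[sx*.025,sy*.055,z] for sx,sy in((-1,-1),(1,-1),(1,1),(-1,1))]) for z in(0,.037)]
    return plate,tab,hole,box,H,P(np.array([[0,*tb(np.array([0.]),np.array([.036]))[0]],[0,0,.05],[0,0,.03]]))
def labels(n,p):
    x0,y0,x1,y1=BOX[n]; w,h=(x1-x0)*S,(y1-y0)*S
    off=np.array(p[9:11]) if n=="side" else 0
    L=np.array([p[7],p[8],-1.])
    px=lambda X: ((proj(n,X)+off+.5-[x0,y0])*S-.5)
    def fill(Q,hull=True):
        m=np.zeros((h,w),np.uint8); q=np.round(px(Q)*16).astype(np.int32)
        if hull: q=cv2.convexHull(q)
        cv2.fillConvexPoly(m,q,1,shift=4); return m>0
    down=lambda X,z: X+((X[:,2]-z)[:,None])*L
    plate,tab,hole,box,H,_=model(p)
    lab=np.zeros((h,w),np.uint8)
    def shadow(z):
        A=fill(np.vstack([down(X,z) for X in plate])); B=fill(np.vstack([down(X,z) for X in tab]))
        O=fill(down(hole[0],z))&fill(down(hole[1],z)); return A|(B&~O)|(A&B)
    lab[shadow(0)|fill(np.vstack([down(X,0) for X in box]))]=1
    front=fill(box[0][[0,3]].tolist()+box[1][[0,3]].tolist())
    lf=fill(np.vstack([box[0][[2,3]],box[1][[2,3]]])) if n=="side" else fill(np.vstack([box[0][[0,1]],box[1][[0,1]]]))
    lab[lf]=4; lab[front]=3
    top=fill(box[1]); lab[top]=2; lab[top&shadow(.037)]=5
    # plate above holder
    def clip(X): # clip front polygon at z=.037 (plate rectangles: raise bottom verts)
        Y=X.copy(); f=(.037-X[:2,2])/(X[[3,2]][:,2]-X[:2,2]); Y[0]=X[0]+f[0]*(X[3]-X[0]); Y[1]=X[1]+f[1]*(X[2]-X[1]); return Y
    pl=[clip(X) for X in plate]
    A=fill(np.vstack(pl)); lab[A]=7; lab[fill(pl[0])]=6
    O=fill(hole[0])&fill(hole[1])&~A
    B=fill(np.vstack(tab))&~O; lab[B]=9; lab[fill(tab[0])&~O]=8
    return lab
def cost(p,full=False):
    c=0;out={}
    for n in BOX:
        x0,y0,x1,y1=BOX[n]; lab=labels(n,p)
        cov=np.stack([cv2.resize((lab==k).astype(np.float32),(x1-x0,y1-y0),interpolation=cv2.INTER_AREA) for k in range(10)],-1)
        cov=cv2.merge([cv2.GaussianBlur(np.ascontiguousarray(cov[...,k]),(0,0),.5) for k in range(10)]).reshape(-1,10)
        I=IM[n][y0:y1,x0:x1].reshape(-1,3)
        A=np.vstack([cov,.3*np.eye(10)]); M=I.mean(0)
        col=np.linalg.lstsq(A,np.vstack([I-M,np.zeros((10,3))]),rcond=None)[0]
        r=np.abs(cov@col+M-I); c+=np.minimum(r,25).mean(); out[n]=(cov@col+M).reshape(y1-y0,x1-x0,3)
    return (c,out) if full else c
E
cat > run.py <<'E'
from fit import *
np.set_printoptions(precision=4,suppress=True)
b=[(.44,.53),(.16,.24),(-.15,.3),(-.06,.06),(-.001,.001),(-.002,.002),(-.62,.62),(.3,2),(-.5,.5),(-1.5,1.5),(-1.5,1.5)]
bst=None
for seed in range(2):
    r=differential_evolution(cost,b,maxiter=110,popsize=7,seed=seed,workers=-1,updating='deferred',polish=False,tol=0)
    q=minimize(cost,r.x,method="Nelder-Mead",options=dict(maxiter=1200,xatol=1e-5,fatol=1e-4))
    print(q.fun,q.x); print(model(q.x)[5])
    if bst is None or q.fun<bst.fun: bst=q
np.save("p.npy",bst.x)
c,o=cost(bst.x,True); rows=[]
for n in BOX:
    x0,y0,x1,y1=BOX[n]; k=8
    m=[cv2.resize(np.clip(a,0,255).astype(np.uint8),None,fx=k,fy=k,interpolation=cv2.INTER_NEAREST) for a in(IM[n][y0:y1,x0:x1],o[n])]
    r=np.hstack(m); rows.append(cv2.resize(r,(700,int(r.shape[0]*700/r.shape[1]))))
im=np.vstack(rows); s=min(1,600/im.shape[0]); cv2.imwrite("pics/d.png",cv2.resize(im,None,fx=s,fy=s))
print(proj("side",model(bst.x)[5])+bst.x[9:11],proj("top",model(bst.x)[5]))
E
nproc; time timeout 570 python3 run.py
```

```text
4
real	9m30.020s
user	0m1.180s
sys	0m0.221s
```

```bash
python3 - <<'E'
s=open("h.py").read()
s=s.replace("from scipy","import functools\nfrom scipy").replace("def K(n)","@functools.lru_cache\ndef K(n)")
open("h.py","w").write(s)
s=open("run.py").read().replace("workers=-1,updating='deferred',","").replace("range(2)","range(1)").replace("maxiter=110","maxiter=60").replace("maxiter=1200","maxiter=700")
s=s.replace("bst=None","bst=None\nimport time;t0=time.time();[cost([.48,.2,.1,0,0,0,0,1,0,0,0]) for _ in range(10)];print('ms',(time.time()-t0)*100)",1)
open("run.py","w").write(s)
E
time timeout 120 python3 run.py
```

```text
ms 18.090224266052246
8.113095757418503 [ 0.4924  0.2045  0.1097  0.0613  0.0007 -0.0006  0.1335  1.1371 -0.0344
  0.3833 -0.5242]
[[0.499  0.1998 0.0975]
 [0.4963 0.2043 0.0619]
 [0.4951 0.2042 0.0419]]
[[206.9815 266.5018]
 [207.7651 275.6497]
 [208.7555 279.9157]] [[180.8494 198.029 ]
 [181.5232 200.1534]
 [182.5651 201.2125]]
real	1m10.991s
user	3m24.792s
sys	0m5.374s
```

View pics/d.png

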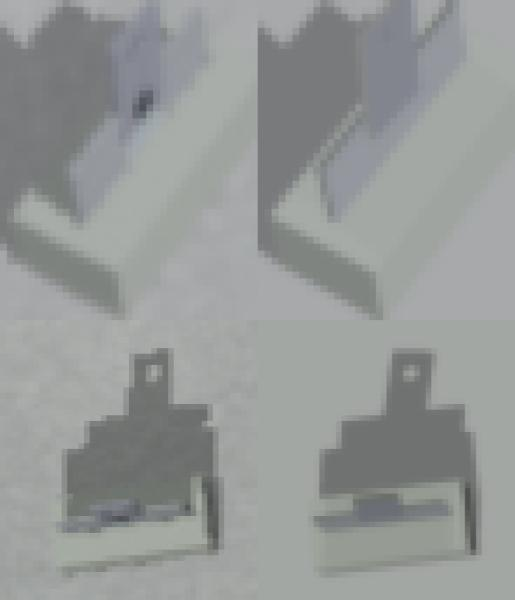

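```bash
python3 - <<'E'
s=open("fit.py").read()
s=s.replace("(189,262,226,308)","(189,257,224,308)").replace("lab[A]=7; lab[fill(pl[0])]=6","lab[A]=6").replace("lab[B]=9; lab[fill(tab[0])&~O]=8","lab[B]=8; lab[fill(model(p)[6])]=7")
s=s.replace("np.array([[0,*tb","np.array([[0,*tb",1)
s=s.replace("[0,0,.05],[0,0,.03]]))","[0,0,.05],[0,0,.03]])),ext(np.c_[.003*np.cos(g),.05+.003*np.sin(g)],.006)[0]")
s=s.replace("plate,tab,hole,box,H,_=model(p)","plate,tab,hole,box,H,_,_=model(p)")
s=s.replace("c=0;out={}","c=.3*(p[9]**2+p[10]**2)+1e3*max(0,abs(p[3])-.065);out={}")
open("fit.py","w").write(s)
s=open("run.py").read()
i=s.index("bst=None"); s=s[:i].replace(s[s.index("b=[("):i],"""p0=np.load('p.npy'); w=np.array([.008,.008,.05,.13,.001,.002,.12,.1,.08,1,1]); p0[3]=0; p0[4:6]=0
b=list(zip(p0-w,p0+w))
""")+s[i:]
s=s.replace("maxiter=60","maxiter=45")
open("run.py","w").write(s)
E
cat > rail.py <<'E'
# rail fit by gradient along projected outline edges
from h import *
from scipy.optimize import differential_evolution
np.set_printoptions(precision=4,suppress=True)
G={}
for n,f in(("side","s.npy"),("top","t.npy")):
    g=cv2.GaussianBlur(np.load(f).mean(2),(0,0),.7); G[n]=(cv2.Sobel(g,-1,1,0)/8,cv2.Sobel(g,-1,0,1)/8)
def segs(p):
    x,y,a=p[:3]; c,s=np.cos(a),np.sin(a); W=lambda X: np.asarray(X)@np.array([[c,s,0],[-s,c,0],[0,0,1]])+[x,y,0]
    return [W(np.c_[np.full(80,0),np.linspace(-.125,.125,80),np.full(80,.245)])],[W(np.linspace(A,B,40)) for A,B in(((-.05,-.15,.01),(-.05,.15,.01)),((-.05,.15,.01),(.05,.15,.01)),((.05,-.15,.01),(-.05,-.15,.01)),((.05,-.15,.01),(.05,.15,.01)))]
def score(p):
    tot=0
    for n in G:
        off=np.array(p[3:5]) if n=="side" else 0; f=K(n)[0]
        bar,base=segs(p)
        for X,r in[(b,.006) for b in bar]+[(b,0) for b in base]:
            q=proj(n,X)+off; d=q[-1]-q[0]; nn=np.array([-d[1],d[0]])/np.hypot(*d)
            dist=(X@K(n)[3].T+K(n)[4])[:,2].mean(); k=r*f/dist
            for sg in((-1,1) if r else(0,)):
                u=(q+sg*k*nn).astype(np.float32)
                v=[cv2.remap(g.astype(np.float32),u[:,:1],u[:,1:],1)[:,0] for g in G[n]]
                tot+=np.minimum(np.abs(v[0]*nn[0]+v[1]*nn[1]),12).mean()*(1.5 if r else 1)
    return -tot+.5*(p[3]**2+p[4]**2)
for s in range(2):
    r=differential_evolution(score,[(.49,.58),(-.25,-.14),(-.3,.15),(-1.5,1.5),(-1.5,1.5)],seed=s,popsize=12,maxiter=80,tol=1e-6); print(r.fun,r.x)
np.save("rail.npy",r.x)
bar,_=segs(r.x); print("bar ends",bar[0][[0,-1]],proj("side",bar[0][[0,-1]])+r.x[3:5],proj("top",bar[0][[0,-1]]))
E
(timeout 200 python3 rail.py >rail.txt 2>&1 )& timeout 200 python3 run.py; wait; cat rail.txt
```

```text
ms 18.484044075012207
8.34405282106527 [ 0.4923  0.2042  0.1191  0.0631  0.0006 -0.002   0.0898  1.1445 -0.028
  0.4508 -0.1966]
[[0.4989 0.1998 0.0977]
 [0.4963 0.2028 0.0619]
 [0.495  0.2026 0.0419]]
[[207.064  266.8113]
 [208.2206 275.5901]
 [209.2187 279.8594]] [[180.8377 198.0438]
 [181.9283 200.1485]
 [182.9686 201.2161]]
this script no longer has the robot
Exception ignored in: <_io.TextIOWrapper mode='rw' encoding='UTF-8'>
Traceback (most recent call last):
BrokenPipeError: [Errno 32] Broken pipe
```

View pics/d.png

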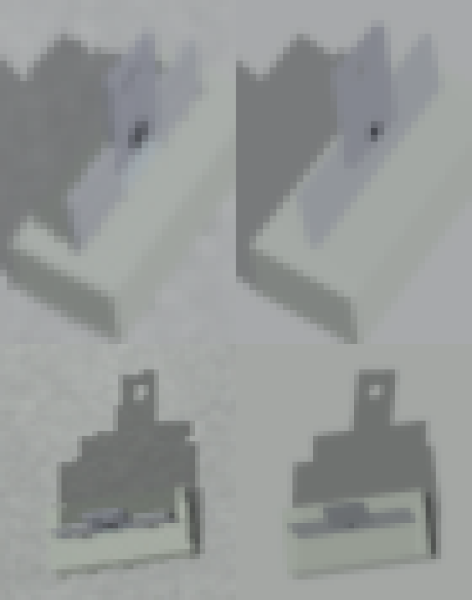

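```bash
cat > prof.py <<'E'
from fit import *
np.set_printoptions(precision=4,suppress=True)
p0=np.load("p.npy"); p0[5]=0; idx=[0,1,2,5,6,7,8,9,10]; w=np.array([.003,.003,.03,.001,.06,.05,.05,.4,.4])
def full(v,l):
    p=p0.copy(); p[idx]=v; p[3]=l; p[4]=-.0125*l; return p
best=(9e9,)
for l in(-.06,0,.06):
    f=lambda v: cost(full(v,l))+1e3*max(0,abs(v[3])-.002)
    x0=p0[idx]; sim=np.vstack([x0]+[x0+w*e for e in np.eye(9)])
    q=minimize(f,x0,method="Nelder-Mead",options=dict(maxiter=450,initial_simplex=sim,fatol=1e-3,xatol=1e-5))
    p=full(q.x,l); c,o=cost(p,True)
    per={n:np.minimum(np.abs(o[n]-IM[n][BOX[n][1]:BOX[n][3],BOX[n][0]:BOX[n][2]]),25).mean() for n in BOX}
    print(l,q.fun,per,p,model(p)[5][0]); np.save(f"p_{l}.npy",p)
E
timeout 100 python3 prof.py; timeout 100 python3 rail.py
```

```text
-0.06 9.46672719338505 {'side': np.float64(4.097716558451359), 'top': np.float64(5.300323655892711)} [ 0.4942  0.2049  0.1359 -0.06    0.0008 -0.0001  0.0483  1.2049 -0.0494
  0.2533 -0.4059] [0.4901 0.2025 0.0978]
0 8.696913013269077 {'side': np.float64(3.5582675929831473), 'top': np.float64(5.063476140999914)} [ 0.4934  0.2046  0.1294  0.     -0.     -0.0001  0.0985  1.1783 -0.0422
  0.3087 -0.3941] [0.4938 0.201  0.0978]
0.06 8.493222141676908 {'side': np.float64(3.541177829018468), 'top': np.float64(4.8698786839529165)} [ 0.4929  0.2045  0.1263  0.06   -0.0008 -0.0003  0.1328  1.1515 -0.0391
  0.4284 -0.3006] [0.4979 0.2001 0.0975]
-139.42047134206177 [ 0.5234 -0.2034 -0.1288  0.2165  0.4286]
-139.41716816539943 [ 0.5234 -0.2034 -0.1303  0.1939  0.4261]
bar ends [[ 0.5072 -0.3273  0.245 ]
 [ 0.5397 -0.0795  0.245 ]] [[312.2124 127.8688]
 [256.9008 165.2824]] [[326.7828 185.6613]
 [253.794  177.8958]]
```

```bash
cat >> h.py <<'E'
def Q(a,tilt=0):
    # tool down, yaw a, tilted by `tilt` about hook +y (leaning gripper top to +x)
    from scipy.spatial.transform import Rotation as Ro
    q=(Ro.from_euler("z",a)*Ro.from_euler("y",tilt)*Ro.from_euler("x",np.pi)).as_quat(); return [q[3],*q[:3]]
E
python3 - <<'E'
from h import *
np.set_printoptions(precision=4,suppress=True)
r=np.load("rail.npy"); a=r[2]; ax=np.array([-np.sin(a),np.cos(a),0]); b0=np.array([r[0],r[1],.245])
off=r[3:5]
X,e=tri(np.array([284.5,139.5])-off,[287.4,179.9]); print("grip",X,e,"along",(X-b0)@ax,"perp",(X-b0)@np.array([np.cos(a),np.sin(a),0]))
for n,px,o in(("side",(284.5,139.5),off),("top",(287.4,179.9),0)):
    P=onplane(n,np.array(px)-o,.274); print(n,P,(P-b0)@ax,(P-b0)@np.array([np.cos(a),np.sin(a),0]))
s=read_state(); print(s["time_s"],s["wrist_force"],s["finger_gap"])
for aa in(a,a+np.pi,a-np.pi):
  print(aa,inverse_kinematics([.525,-.2,.4],Q(aa)), inverse_kinematics([.495,.2,.2],Q(aa+.255)), inverse_kinematics([.505,.2,.2],Q(aa+.255,.35)))
E
```

```text
grip [ 0.5232 -0.1918  0.2758] 0.0014670490001677282 along 0.01144314310424028 perp -0.0017511962267311562
side [ 0.5237 -0.194   0.274 ] 0.00937488342848559 -0.0009563702779681961
top [ 0.5242 -0.1917  0.274 ] 0.011734560518309343 -0.0007406915160547308
2.5 [ 0.4728 -0.5134  1.0943] 0.08575073010751078
-0.13026083580277764 [-0.4869  0.1968  1.3302 -0.      1.6146  1.2141] [ 0.2546  0.2963  1.6916 -0.      1.1536  1.7006] [0.2259 0.5018 1.4138 0.0346 1.5744 1.666 ]
3.0113318177870156 [-0.4869  0.1968  1.3302  0.      1.6146 -1.9275] [ 0.2546  0.2963  1.6916  0.      1.1536 -1.441 ] [ 0.2885  0.1655  1.9452 -0.0882  0.6871 -1.3485]
-3.2718534893925706 [-0.4869  0.1968  1.3302  0.      1.6146 -1.9275] [ 0.2546  0.2963  1.6916  0.      1.1536 -1.441 ] [ 0.2885  0.1655  1.9452 -0.0882  0.6871 -1.3485]
```

```bash
python3 - <<'E'
from h import *
np.set_printoptions(precision=4,suppress=True)
r=np.load("rail.npy"); a=r[2]; ax=np.array([-np.sin(a),np.cos(a),0]); b0=np.array([r[0],r[1],0])
g=b0+.0112*ax; q=Q(a)
move_l([.158,-.579,.36],.3)
move_pose(g+[0,0,.36],q); grip(.034,30)
s=read_state(); print(s["time_s"],s["tool_pos"],s["wrist_force"])
move_l(g+[0,0,.261],.1)
s=read_state(); print(s["time_s"],s["tool_pos"],s["wrist_force"],s["moment"])
cv2.imwrite("pics/e1.png",grab_frame("side")); 
grip(0,40)
s=read_state(); print(s["time_s"],s["tool_pos"],s["wrist_force"],s["moment"],s["finger_gap"])
np.save("s2.npy",grab_frame("side"));np.save("t2.npy",grab_frame("top"))
A=np.load("s2.npy")[110:185,240:340]; B=np.load("t2.npy")[140:215,240:340]
cv2.imwrite("pics/e.png",cv2.resize(np.vstack([A,B]),None,fx=4,fy=4,interpolation=cv2.INTER_CUBIC))
E
```

```text
5.55 [ 0.5249 -0.1924  0.36  ] [-0.0065  0.3364  0.0308]
6.6917 [ 0.5254 -0.1926  0.2617] [ 0.5555 -1.0997 -0.2765] [-0.049  -0.0188  0.0416]
7.075 [ 0.5252 -0.1923  0.2615] [-0.4383  0.4869  2.9196] [ 0.0396  0.001  -0.0234] 0.008876597229724057
```

View pics/e.png

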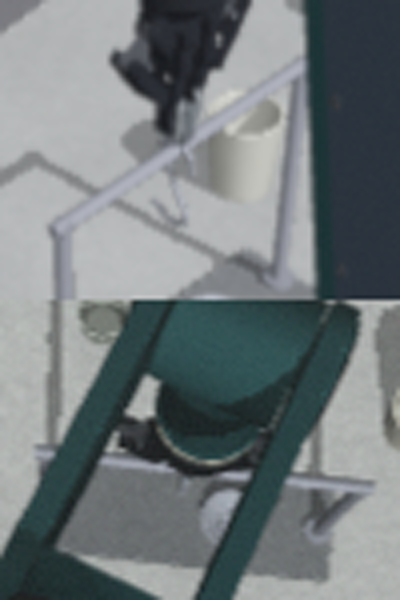

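```bash
cat >> h.py <<'E'
from scipy.spatial.transform import Rotation as Ro
TCP0=np.array([.5249,-.1924,.261]) # set below from rail fit
_r=np.load("rail.npy"); A0=_r[2]
H0=np.array([_r[0],_r[1],.245])+.0112*np.array([-np.sin(A0),np.cos(A0),0])
TCP0=H0+[0,0,.016]
def tcp(P,hp,a,tilt=0,v=np.array([0,0,.016])):
    """TCP such that hook-frame point hp (m) is at world P"""
    R=(Ro.from_euler("z",a)*Ro.from_euler("y",tilt)); return np.asarray(P)+R.apply(v-np.asarray(hp))
TIP=np.array([.021,0,-.0628]); CR=np.array([0,0,-.072])
def st(m=""):
    s=read_state(); print(m,round(s["time_s"],2),np.round(s["tool_pos"],4),np.round(s["wrist_force"],2),np.round(s["moment"],3),round(s["finger_gap"],4)); return s
E
python3 - <<'E'
from h import *
X=np.array([np.cos(A0),np.sin(A0),0]); Z=np.array([0,0,1.])
for dx,dz,v in((.0052,.019,.04),(.0094,.028,.04),(.014,.031,.06),(.09,.031,.12)):
    move_l(TCP0+X*dx+Z*dz,v); st((dx,dz))
move_l(TCP0+X*.09+Z*.14,.25)
p=np.load("p_0.06.npy"); from fit import model
hole,a=model(p)[5][0],p[2]; n=np.array([np.cos(a),np.sin(a),0]); print(hole,a)
T=.3
move_pose(tcp(hole-n*.03+Z*.08,TIP,a,T),Q(a,T)); st()
move_l(tcp(hole-n*.03,TIP,a,T),.12); dwell(.3); st("pre")
for k in("side","top"): np.save(k+"3.npy",np.mean([grab_frame(k).astype(float) for _ in range(3)],0))
E1=np.load("side3.npy");E2=np.load("top3.npy")
print(proj("side",[hole-n*.03,hole])+p[9:11])
f=lambda im,x,y: cv2.resize(im[y:y+75,x:x+66].astype(np.uint8),None,fx=6,fy=8/1.333,interpolation=cv2.INTER_CUBIC)
cv2.imwrite("pics/f.png",np.hstack([f(E1,180,235),f(E2,150,160)]))
E
```

```text
(0.0052, 0.019) 7.82 [ 0.53   -0.1929  0.28  ] [-0.6   0.23 -0.39] [-0.054  0.031  0.012] 0.0092
(0.0094, 0.028) 8.22 [ 0.5345 -0.1936  0.2893] [ 0.02 -0.32 -0.77] [ 0.002 -0.002 -0.018] 0.0092
(0.014, 0.031) 8.47 [ 0.5392 -0.1943  0.2922] [-0.31  0.46 -0.65] [ 0.011 -0.015 -0.033] 0.0091
(0.09, 0.031) 9.25 [ 0.6135 -0.2038  0.2917] [-0.03 -0.7  -0.42] [-0.065  0.013  0.012] 0.0091
[0.49792309 0.2001012  0.09752877] 0.12625855503068786
 11.47 [0.4723 0.196  0.2593] [ 1.32 -0.35  0.02] [-0.016 -0.085 -0.018] 0.0092
pre 12.59 [0.4717 0.1968 0.1795] [ 0.39 -0.22 -0.15] [ 0.041 -0.204  0.015] 0.0095
[[216.54453014 271.60509464]
 [207.24238163 266.98985881]]
```

View pics/f.png

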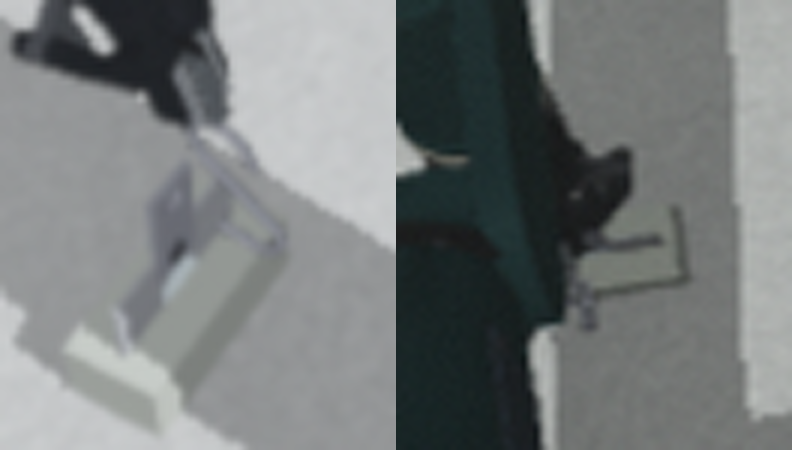

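```bash
python3 - <<'E'
from h import *
p=np.load("p_0.06.npy"); from fit import model
m=model(p); hole,a=m[5][0],p[2]; n=np.array([np.cos(a),np.sin(a),0])
W=np.array([[14,-.5],[-12,-57],[-12,-64],[-4,-72],[5,-72],[21,-62.8]])/1000
R=Ro.from_euler("z",a)*Ro.from_euler("y",.3)
O=hole-n*.03-R.apply(TIP); wp=O+R.apply(np.c_[W[:,0],0*W[:,0],W[:,1]])
x0,y0,k=198,252,13
im=np.load("side3.npy")[y0:y0+35,x0:x0+30]
b=cv2.resize(np.clip((im-60)*1.5,0,255).astype(np.uint8),None,fx=k,fy=k,interpolation=cv2.INTER_CUBIC); c=b.copy()
u=lambda X:(((proj("side",X)+p[9:11])-[x0,y0]+.5)*k).astype(int)
cv2.polylines(c,[u(wp)],False,(0,0,255),1)
for X in(m[0][0],m[1][0],m[2][0]): cv2.polylines(c,[u(X)],True,(0,255,0),1)
cv2.imwrite("pics/g.png",np.hstack([b,c])); print(b.shape,proj("side",wp)+p[9:11])
for q in("hook_tip","hook_cradle"):
    print(q,[(np.round(x["at"],1),round(x["conf"],2)) for x in place_of(q,"side")[:2]])
E
```

```text
(455, 390, 3) [[210.9966652  255.98349656]
 [225.62648925 272.96798911]
 [226.43699739 274.75090069]
 [224.96996744 276.069989  ]
 [222.30748843 275.28575163]
 [216.54453014 271.60509464]]
hook_tip []
hook_cradle [(array([222.6, 276.8]), 0.65)]
```

View pics/g.png

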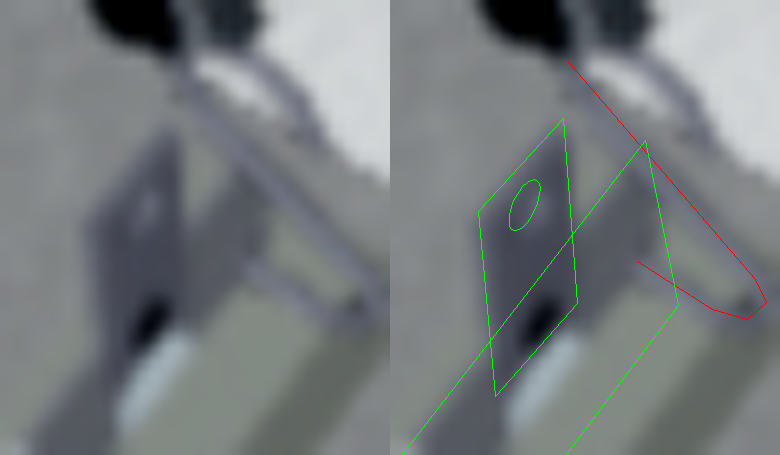

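```bash
python3 - <<'E'
from h import *
p=np.load("p_0.06.npy"); from fit import model
m=model(p); hole,a=m[5][0],p[2]; n=np.array([np.cos(a),np.sin(a),0])
W=np.array([[14,-.5],[-12,-57],[-12,-64],[-4,-72],[5,-72],[21,-62.8]])/1000
R=Ro.from_euler("z",a)*Ro.from_euler("y",.3)
O=hole-n*.03-R.apply(TIP); wp=O+R.apply(np.c_[W[:,0],0*W[:,0],W[:,1]])
print(np.round(proj("top",wp),1).tolist()); print("tab top",np.round(proj("top",np.vstack([m[1][0],m[1][1]])),1).tolist())
print("cols 174..200"); 
for r in range(196,217): print(r,np.load("top3.npy")[r,174:200].mean(1).astype(int))
E
```

```text
[[177.9, 200.6], [181.7, 213.4], [182.2, 214.1], [182.5, 213.0], [182.4, 210.9], [181.7, 206.1]]
tab top [[185.5, 200.9], [177.8, 201.8], [176.5, 198.5], [184.6, 197.6], [185.4, 199.9], [177.7, 200.8], [176.4, 197.5], [184.5, 196.6]]
cols 174..200
196 [ 30  29  29  27  28  29  27  28  28  30  31  59 101 118 118 118 118 117
 119 119 118 111  85  93 117 116]
197 [ 31  28  28  27  27  28  28  27  28  29  58  95 115 119 119 118 119 120
 118 118 120 117  94  85 109 113]
198 [ 30  28  31  27  25  26  31  36  45  50  82 114 118 116 118 118 118 115
 110 111 118 119  97  83 106 113]
199 [ 31  31  26  27  27  27  31  50  60  58  74 101 114 114 110  98  92  93
  84  80 104 118 100  82 105 117]
200 [ 30  31  29  39  39  29  29  46  59  58  62  76  83  77  75  72  71  72
  70  71  92 112 101  82 102 115]
201 [ 31  29  30  50  53  32  29  37  55  72  82  78  77  76  80  85  92 104
 109 110 113 117 105  83  98 114]
202 [ 29  30  29  46  57  43  44  85 107 109 112 112 110 110 112 112 113 117
 118 120 120 117 105  83  96 115]
203 [ 29  32  31  40  60  66  86 113 117 117 117 116 118 119 119 117 119 11
[... 778 characters left out ...]

 113 113 112 117 115 114 116 114]
211 [ 37  34  29  28  78 110  99  84  81 102 114 116 115 115 114 112 112 114
 112 113 114 118 117 117 118 117]
212 [ 36  36  31  37  86 114 105  84  81  98 113 112 112 114 114 114 114 115
 116 116 115 117 117 118 117 120]
213 [ 34  34  37  55  92 111 103  90  82  95 113 113 113 114 116 114 116 118
 117 114 113 117 118 117 117 117]
214 [ 89 109 114 104 109 111  96  81  73  91 116 116 115 112 113 116 117 116
 118 112 111 118 120 117 116 114]
215 [159 142 118 117 115 112 107 100 100 109 115 115 114 112 116 114 114 113
 116 114 113 117 120 119 115 116]
216 [174 147 111 112 114 111 113 111 111 114 112 112 113 112 113 114 112 115
 115 114 117 118 116 115 118 120]
```

```bash
python3 - <<'E'
from h import *
import sys
from fit import model
p=np.load("p_0.06.npy"); m=model(p); hole,a=m[5][0],p[2]; n=np.array([np.cos(a),np.sin(a),0]); Z=np.array([0,0,1.]); L=np.array([-np.sin(a),np.cos(a),0])
T=.3; tgt=hole-L*.0013
d=n*np.cos(np.pi/6-T)+Z*np.sin(np.pi/6-T)
def F():
    f=[]
    for _ in range(6): dwell(.03); s=read_state(); f.append(np.r_[s["wrist_force"],s["moment"]])
    return np.mean(f,0)
np.save("tgt.npy",np.r_[tgt,a])
move_l(tcp(tgt-d*.03,TIP,a,T),.05,Q(a,T)); f0=F(); print(np.round(f0,2))
for s in(-.012,-.006,-.002,.002,.006,.010,.014,.018):
    move_l(tcp(tgt+d*s,TIP,a,T),.03); f=F()-f0; print(s,np.round(f,2),np.round(read_state()["tool_pos"]-tcp(tgt+d*s,TIP,a,T),4))
    if np.linalg.norm(f[:3])>2.5: print("CONTACT"); break
st()
x0,y0,k=195,245,13
im=np.mean([grab_frame("side").astype(float) for _ in range(2)],0)[y0:y0+40,x0:x0+36]
cv2.imwrite("pics/i.png",cv2.resize(np.clip((im-60)*1.5,0,255).astype(np.uint8),None,fx=k,fy=k,interpolation=cv2.INTER_CUBIC))
E
```

```text
[ 0.14 -0.43 -0.33  0.03 -0.17  0.01]
-0.012 [-0.11  0.55 -0.35  0.    0.   -0.  ] [-0.0002 -0.     -0.    ]
-0.006 [-0.07  0.4  -0.27 -0.01  0.02  0.01] [-0.0001 -0.     -0.    ]
-0.002 [-0.31  0.33 -0.26 -0.01  0.03  0.  ] [-0.0001  0.     -0.0001]
0.002 [-0.18  0.59  0.05  0.01  0.02 -0.02] [-0.0001  0.      0.    ]
0.006 [-0.23  0.37  0.07 -0.01  0.    0.01] [-0.0001 -0.     -0.    ]
0.01 [ 0.27  0.56 -0.17  0.01  0.01  0.01] [-0.0001  0.      0.    ]
0.014 [-0.18  0.78 -0.11  0.01  0.02 -0.01] [-0.0001  0.     -0.    ]
0.018 [-0.03  0.35 -0.03 -0.03  0.   -0.01] [-0.0001 -0.     -0.    ]
 17.88 [0.5186 0.2014 0.183 ] [ 0.86 -0.53 -0.28] [ 0.019 -0.22  -0.032] 0.0096
```

View pics/i.png

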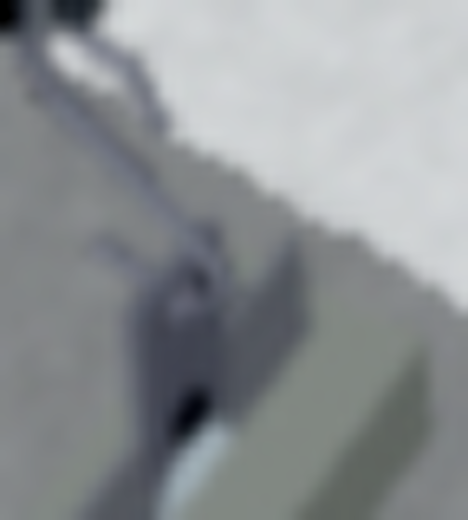

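```bash
python3 - <<'E'
from h import *
t=np.load("tgt.npy"); tgt,a=t[:3],t[3]; n=np.array([np.cos(a),np.sin(a),0]); Z=np.array([0,0,1.])
def F():
    f=[]
    for _ in range(6): dwell(.03); f.append(read_state()["wrist_force"])
    return np.mean(f,0)
move_l(tcp(tgt,CR+[.003,0,0],a,.2),.03,Q(a,.2)); print(np.round(F(),2))
move_l(tcp(tgt,CR,a,.1),.03,Q(a,.1)); print(np.round(F(),2))
move_l(tcp(tgt,CR,a),.03,Q(a)); f0=F(); print("at cradle",np.round(f0,2))
for z in(.001,.002,.003,.004,.005,.007,.010,.015):
    sh=-n*.0035*max(0,min(1,(z-.003)/.012))
    move_l(tcp(tgt+Z*z+sh,CR,a),.02); f=F()-f0; print(z,np.round(f,2))
    if np.linalg.norm(f)>4.5: print("STOP"); break
st()
E
```

```text
[ 0.34  0.01 -0.53]
[ 0.19  0.1  -0.37]
at cradle [ 0.21  0.21 -0.17]
0.001 [-0.21 -0.3   0.16]
0.002 [-0.43 -0.54 -0.35]
0.003 [-0.39  0.09 -0.28]
0.004 [-0.2   0.16 -1.04]
0.005 [-0.31  0.12 -2.85]
0.007 [-0.41 -0.01 -2.33]
0.01 [-0.26  0.18 -2.31]
0.015 [ 0.19  0.07 -2.37]
 23.55 [0.4946 0.1984 0.2005] [ 0.73  0.61 -2.89] [ 0.04  -0.073  0.001] 0.0092
```

```bash
python3 - <<'E'
from h import *
t=np.load("tgt.npy"); tgt,a=t[:3],t[3]; n=np.array([np.cos(a),np.sin(a),0]); Z=np.array([0,0,1.])
X=np.array([np.cos(A0),np.sin(A0),0])
b=tgt-n*.0035
move_l(tcp(b+Z*.045,CR,a),.04); st("out")
move_l(tcp(b+Z*.19,CR,a),.12); st()
E=TCP0+X*.09
move_l([.60,.10,TCP0[2]+.10],.12,Q(0.)); st()
move_l(E+Z*.10,.12,Q(A0)); st()
move_l(E+Z*.031,.08); dwell(.5); st("E")
i=[cv2.resize(grab_frame(k)[y:y+100,x:x+130],None,fx=3,fy=3,interpolation=cv2.INTER_CUBIC) for k,x,y in(("side",200,100),("top",220,120))]
cv2.imwrite("pics/j.png",np.hstack(i))
E
```

```text
out 24.45 [0.4944 0.1983 0.2303] [-0.57  0.44 -3.06] [ 0.037 -0.017  0.026] 0.0093
 25.81 [0.4941 0.1983 0.3746] [ 0.82  0.57 -3.12] [ 0.004 -0.024  0.004] 0.0093
 27.17 [0.5995 0.1006 0.3612] [-0.54 -0.06 -2.77] [ 0.039 -0.02   0.015] 0.0093
 29.85 [ 0.6141 -0.2036  0.3611] [ 0.3  -0.03 -2.29] [-0.012  0.001  0.05 ] 0.0098
E 31.36 [ 0.6141 -0.204   0.2921] [-0.02 -0.76 -2.64] [-0.039  0.015  0.001] 0.0093
```

View pics/j.png

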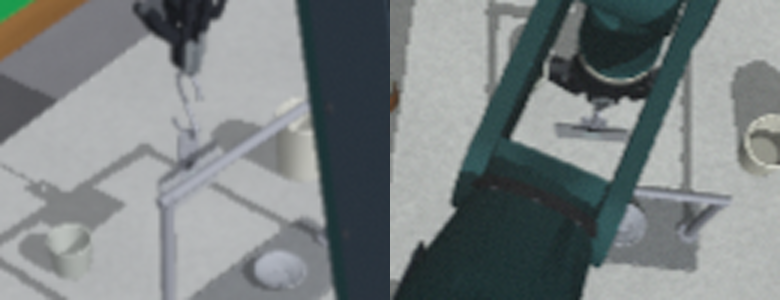

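```bash
python3 - <<'E'
from h import *
Z=np.array([0,0,1.]); X=np.array([np.cos(A0),np.sin(A0),0])
def F():
    f=[]
    for _ in range(8): dwell(.03); f.append(read_state()["wrist_force"])
    return np.mean(f,0)
f0=F(); print(np.round(f0,2))
for dx,dz,v in((.014,.031,.06),(.0094,.028,.03),(.0052,.019,.03),(.0008,.003,.03)):
    move_l(TCP0+X*dx+Z*dz,v); f=F()-f0; print(dx,dz,np.round(f,2))
    if np.linalg.norm(f)>3: print("STOP"); raise SystemExit
for z in np.arange(.002,-.0021,-.0005):
    move_l(TCP0+Z*z,.02); f=F()-f0; print(round(z,4),np.round(f,2))
    if f[2]>2.6: break
st()
i=[cv2.resize(grab_frame(k)[y:y+100,x:x+130],None,fx=3,fy=3,interpolation=cv2.INTER_CUBIC) for k,x,y in(("side",200,100),("top",220,120))]
cv2.imwrite("pics/k.png",np.hstack(i))
E
```

```text
[ 0.03  0.04 -3.12]
0.014 0.031 [0.14 0.04 0.44]
0.0094 0.028 [-0.04 -0.1   0.13]
0.0052 0.019 [ 0.4  -0.15  0.19]
0.0008 0.003 [0.07 0.06 0.28]
0.002 [ 0.14 -0.22  0.34]
0.0015 [-0.06 -0.14  0.12]
0.001 [0.07 0.   0.69]
0.0005 [ 0.57 -0.33  1.75]
0.0 [0.58 0.3  6.07]
 38.31 [ 0.5252 -0.1924  0.2613] [0.51 0.86 4.14] [ 0.053 -0.11  -0.058] 0.0091
```

View pics/k.png

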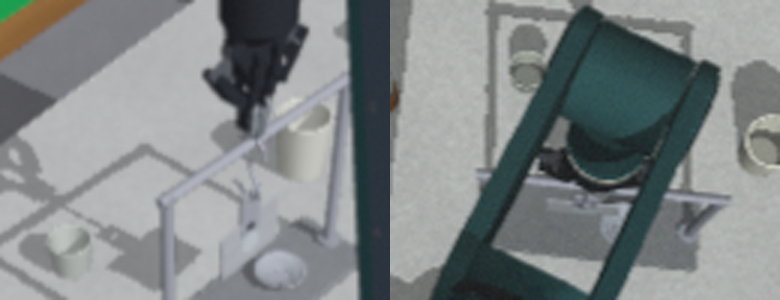

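```bash
python3 - <<'E'
from h import *
move_l(TCP0+[0,0,.0004],.02); dwell(.2); st()
grip(.034,20); dwell(.4); st("open")
move_l(TCP0+[0,0,.10],.08); st("up")
move_l(TCP0+[-.09,.0,.17],.2); dwell(2.0); st()
i=[]
for k,x,y in(("side",200,100),("top",220,120)):
    im=grab_frame(k); i.append(cv2.resize(im[y:y+100,x:x+130],None,fx=3,fy=3,interpolation=cv2.INTER_CUBIC))
cv2.imwrite("pics/l.png",np.hstack(i))
E
```

```text
38.86 [ 0.5251 -0.1924  0.2614] [ 2.94 -0.4   1.2 ] [-0.028 -0.439  0.043] 0.0088
open 39.62 [ 0.5249 -0.1923  0.2614] [ 0.33 -0.08  0.17] [ 0.009  0.028 -0.038] 0.0341
up 41.01 [ 0.5246 -0.1921  0.3603] [-0.48  0.79  0.01] [-0.026 -0.012 -0.011] 0.0341
 43.73 [ 0.4349 -0.1923  0.431 ] [-0.93  0.15 -0.33] [0.056 0.051 0.015] 0.0338
```

View pics/l.png

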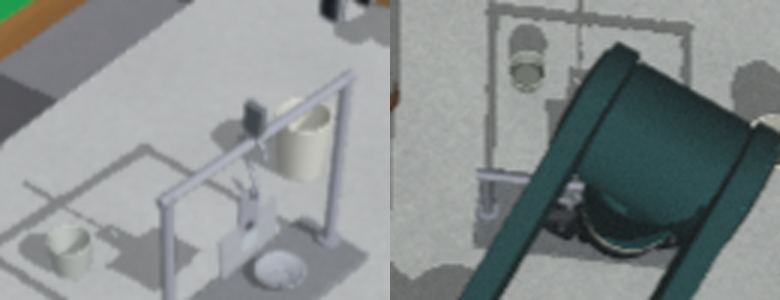

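The side picture shows the hook on the bar, with its grip block at about (255,117) in the crop. The plate hangs below it at about (248,230), clear of the dish, and the gripper is well away.

```bash
python3 - <<'E'
from h import *
dwell(1.5); a=grab_frame("side").astype(float); dwell(.6); b=grab_frame("side").astype(float)
print(np.abs(a-b)[170:195,265:300].mean(),np.abs(a-b)[300:340,300:340].mean())
st(); close_job()
E
```

```text
0.31885714285714284 0.44958333333333333
 46.02 [ 0.4349 -0.1923  0.431 ] [0.1  0.45 0.18] [0.023 0.011 0.041] 0.0338
the job is handed in; nothing more can be done
```

The plate now hangs from the S-hook on the rail's bar, and I handed the job in at 46 s of the 72 s allowed.

- **Taking the hook:** I gripped it by its block and worked it off the bar along a planned path, with no contact beyond sensor noise.
- **Threading the tab:** The tip went through the hole tilted 0.3 rad, with no contact felt.
- **Lifting the plate:** The lift took about 2.3 N, which fits the plate's weight, and never read more than about 2.9 N.
- **Setting it back:** I put the hook back in the same pose on the bar. The bar pressed back on the gripped hook with about 3 to 4 N before I let go.

**Last checks:**
- The final side picture shows the hook on the bar, with the plate hanging clear of the base and dish.
- Two frames 0.6 s apart differed there only by image noise, so nothing was swinging.
- The wrist force was about zero, with the gripper open and well clear.
- The arm covered much of the last top view. The final placing and the undisturbed bench are therefore judged from the side camera only, and the crop did not show the brush, slide box or jar.
- The plate's lean was measured only loosely, but this did not affect the insertion.

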